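# Strip carton from behind a sprung hood flap to the oven tray

## Robot

A 6-joint arm with a two-finger parallel gripper is mounted at the origin on a cart in front of the work surface, level with it; the furniture and walls round the work are solid. World frame = base frame: x ahead of the robot, y to its left, z up, the work surface at z = 0. Lengths are in m, angles in rad, forces in N, time in s.
With the tool pointing down it reaches from about 0.3 to 0.875 m from the base axis. Payload 6.4 kg.
Tool frame: the origin (TCP) lies midway between the tips of the shut fingers; the grasp point (between the pads) lies 19 mm behind it; z points along the fingers, y is the direction in which the jaws open and shut (so a half turn about z gives the same grasp; the last joint's range is limited). The gripper opens to 85 mm and grips with 20 to 120 N. Pads are 22 mm wide; open, the fingers measure 114 mm over their backs; the gripper's body (76 mm by 85 mm) begins 54 mm behind the grasp point. The pads swing forward as they close: fully open they stand 13 mm farther back than shut.
Start: joints at [-1.435, 0.181, 1.607, -0, 1.354, -0.206], TCP at [0.193, -0.542, 0.231] pointing down, gripper open.
Joint ranges: [-2.99, 2.99], [-0.89, 2.07], [0.3, 2.58], [-1.14, 4.28], [0, 2.63], [-3.12, 3.12]. Speed limits (rad/s): [2.57, 2.57, 3.01, 3.14, 3.14, 3.14].

## Interface

Orientations are given as a unit quaternion [w, x, y, z].
In Python, from bench import ctrl, optics, ticket gives the robot as it stands. The module is installed in compiled form; this text tells all that it offers.
- The arm moves only by the tool step_arm, never from a script. Its argument "targets" is text: rows parted by semicolons, each of 6 numbers parted by spaces: the shift along the tool's x, y, z in mm, then the turn, a rotation vector about the tool's x, y, z in rad. In form: dx dy dz rx ry rz; .... A call has 1 to 8 rows; each row is the pose to reach, as a shift and turn from the pose commanded when the call began, along the tool's axes at that moment; what a row does not reach only later rows make up. A row lasts 1/8 s, in which the tool goes at most 62.5 mm and 10.7 degrees, less where a joint would pass 70% of its speed; a pose out of reach is approached as far as the arm can. A call with a gripper value outside its range is refused whole. "grip" is the opening in per cent of the stroke, from 0 (shut) to 100 (fully open), set as the call begins (left out, the last holds). The fingers move at their own pace and stop on an object; the grip force is fixed at half the most. Time passes only in rows, so rows that repeat a pose let the fingers close. It gives the time, the measured TCP pose, the force and the opening at its end, in the units of the state.
- ctrl.get_obs(): the state, without advancing time (a new reading comes with each control period).
- optics.camera(name): name is "side" or "top" or "wrist"; returns a dict with "image" (400x640x3 uint8, red, green, blue), "mtx" (3x3 intrinsics, pixels), "D" ([k1, k2, p1, p2, k3] as OpenCV has them; the pictures are not rectified), "xyz" and "orientation" of the camera in the world. Camera axes: x right, y up, looking along -z (the intrinsics and any distortion apply to the point x, -y, -z); pixel columns grow to the right and rows downward; lengths in m; the calibration is good to about 2 mm. A picture is of the moment at which its call begins. There is no depth.
- ticket.hand_in(): hands the job in, once; it reports no verdict.
The state is a dict: "time_s": time; "q": joint angles; "dq": joint speeds; "joint_efforts": joint torques, N m; "eef_pos": TCP position; "eef_rot": TCP orientation; "wrist_force": force on the tool from outside, world axes, zero at the start; "torque": the same for the moment, N m; "opening": opening from 0.0 (shut) to 1.0 (fully open).
Only numpy, scipy, OpenCV 4.12 (cv2) and the standard library are available. Lean on these libraries where they do the work, as an engineer would, in place of code of your own. Each camera call takes 0.05 s, during which the arm holds its last target.

## Task

The white-and-green carton of indicator strips stands in one bay of the two-bay dispenser, behind a spring-loaded clear hood flap with blue ears. Push that flap back, hold it open with the gripper while you grip the carton and lift it out, then set the carton down (do not drop it) standing on end, same end up, inside the steel oven tray and let go. The flaps must be shut at the end, and the dark blue blade carton and the flap over it must be left alone.

Things in the scene. Friction and masses are not known exactly. Their poses are not given: they have to be found in the camera images.
- dispenser: White two-bay carton dispenser, fixed; base 116 (x) x 276 (y) x 6 mm. Origin: centre of its underside, on the table; front faces own -x (the robot at yaw 0), +y is left. Bays at y = +68 and -68 mm are open-topped pockets 76 (x) x 40 (y) mm inside, 3 mm walls; side and back walls reach 51 mm above the table, the front wall 33 mm.
- bay_left (a point): Middle of the left bay's floor, 6 mm above the table; axes as the dispenser.
- bay_right (a point): Middle of the right bay's floor, 6 mm above the table; axes as the dispenser.
- flap_left (a joint): Clear hood over the left (+ y) bay, hinged on a line along dispenser y, 16 mm above the table under the bay middle. rad: 0 shut; grows as it swings back (to dispenser +x), stop 1.25. Ears pushed back over the bay middle: about 0.6 (12 mm more: 0.75), top then 117 mm high. Needs 1.5 N at the ears to start, 2.5 N to hold; springs shut when let go. Shut: level U-shaped plate 88 x 118 mm, 109 to 112 mm high.
- flap_right (a joint): Clear hood over the right (- y) bay, hinged on a line along dispenser y, 16 mm above the table under the bay middle. rad: 0 shut; grows as it swings back (to dispenser +x), stop 1.25. Ears pushed back over the bay middle: about 0.6 (12 mm more: 0.75), top then 117 mm high. Needs 1.5 N at the ears to start, 2.5 N to hold; springs shut when let go. Shut: level U-shaped plate 88 x 118 mm, 109 to 112 mm high.
- flap_left_ears (a point): Point on the left flap midway between its two flat upright blue push ears, on their front faces and half-way up. Shut: 45 mm in front of the bay middle, 96 mm above the table; the ears reach from 80 to 112 mm above the table and from 20 to 59 mm either side of this point. Behind the 40 mm gap between them the hood is notched to 3 mm short of the bay middle. Moves with it.
- flap_right_ears (a point): The same point on the right flap, which is identical.
- strip_carton: White carton with green bands (indicator strips), about 90 g, loose, on end in either bay: 60 mm along dispenser x, 30 mm along its y (grip this width), 88 mm high; top 94 mm above the table. A few mm of play in the bay. Origin: middle of one 60 x 88 mm face; own y points up, z along the 30 mm width, x along the 60 mm width.
- strip_carton_center (a point): Centre of the strip carton, 44 mm above its lower end and 44 mm below its top; axes as the carton.
- blade_carton: Dark blue square carton (blades), 70 mm along the dispenser's x, 34 mm along y, 70 mm high, loose, standing on edge in the other bay; its top is 76 mm above the table. Origin: middle of one 70 x 70 mm face, 17 mm from its middle. To be left alone.
- oven_tray: Shallow steel oven tray, loose, about 0.5 kg, 189 (own x) x 339 (own y) x 24 mm, on the table left of the dispenser, long side roughly along the robot x. Origin: centre of its underside. Its floor is 2 to 5 mm above the table, flat within 80 mm either side along x and 135 mm along y; the rim is 24 mm high.

How it is judged:
By the outcome, as a careful person would: the job done as asked, in the order asked, and still so for the second after the job is handed in, with the robot touching nothing.
It also fails if it takes over 40 s, if anything falls off the work surface, if the arm or the gripper's body presses on something with over 40 N, if the wrist force passes 120 N, or if a joint passes its speed limit or range.

## Working session

There is one attempt and no reset: what is moved stays moved. The work goes in short steps, Python scripts to look and compute and a tool call to move; the robot and the scene stay as the last step left them, time stands still between calls to the robot, and variables do not carry over. Pictures are saved under pics/ and viewed, and the job is handed in when it is done.

Besides the shell and the picture viewer there is one more tool, called after ">>>" by a JSON object that holds its "name" and its "arguments". step_arm: Moves the arm, as the interface text tells. Its arguments: {"type":"object","properties":{"targets":{"type":"string"},"grip":{"type":"number"}},"required":["targets"]}

```bash
mkdir -p pics
python3 - <<'E'
from bench import ctrl, optics
import cv2
for n in ["top","side","wrist"]:
    c=optics.camera(n); cv2.imwrite(f"pics/{n}0.png",c["image"][:,:,::-1]); print(n,c["mtx"],c["D"],c["xyz"],c["orientation"])
o=ctrl.get_obs(); print(o)
E
```

```text
top [[408.95524356   0.         316.41160644]
 [  0.         408.95524356 196.46903317]
 [  0.           0.           1.        ]] [-0.00037024  0.          0.          0.          0.        ] [0.43429681 0.06678716 1.03197277] [-0.69702697 -0.05727656  0.0500767   0.71299728]
side [[377.39796005   0.         314.90828571]
 [  0.         377.39796005 201.5265337 ]
 [  0.           0.           1.        ]] [0.00559365 0.         0.         0.         0.        ] [0.36234308 0.68737564 0.63062149] [-0.14949283 -0.05984551  0.4226943   0.89185197]
wrist [[353.6049994   0.        312.5671261]
 [  0.        353.6049994 197.0835486]
 [  0.          0.          1.       ]] [-0.06910659  0.          0.          0.          0.        ] [ 0.27148488 -0.51241451  0.37246953] [ 0.80578543 -0.1349911   0.09598815 -0.56857147]
{'time_s': 0.15, 'q': array([-1.43531710e+00,  1.81438517e-01,  1.60777154e+00, -1.09925500e-05,
        1.35381465e+00, -2.06338644e-01]), 'dq': array([-0.00058496, -0.0017339 , -0.00282583,  0.00112501, -0.00033205,
        0.00169353]), 'joint_efforts': array([ 1.01657915e-03, -4.45258355e+01, -3.51693714e+01, -2.09666623e-04,
        5.85254034e-03, -1.55715151e-05]), 'eef_pos': array([ 0.19267304, -0.54130131,  0.23055607]), 'eef_rot': array([-7.15765503e-04,  9.85430129e-01,  1.70079239e-01,  2.00000609e-05]), 'wrist_force': array([ 0.58975957, -1.05693592,  0.44336814]), 'torque': array([-0.03303605, -0.00280573,  0.00510063]), 'opening': 1.0029318574587136}
```

View pics/top0.png

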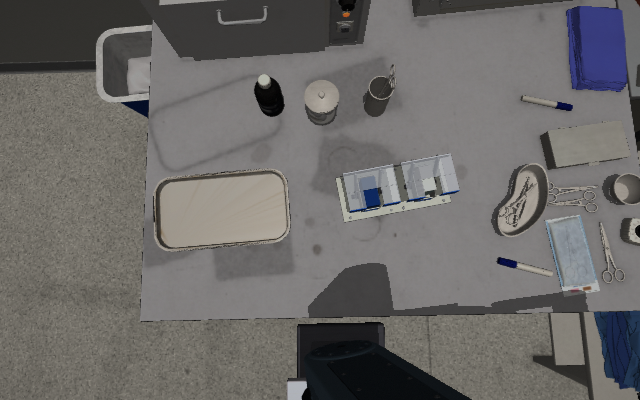

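View pics/side0.png

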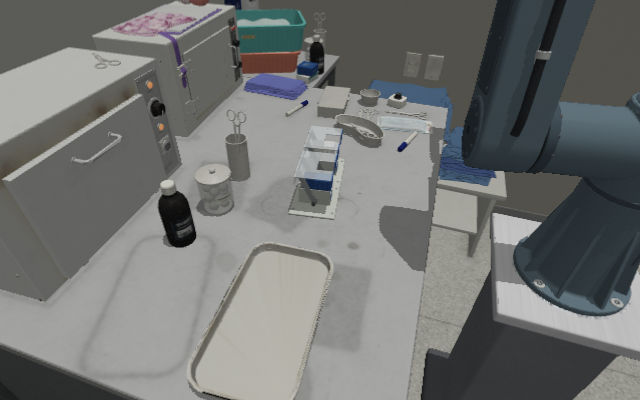

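View pics/wrist0.png

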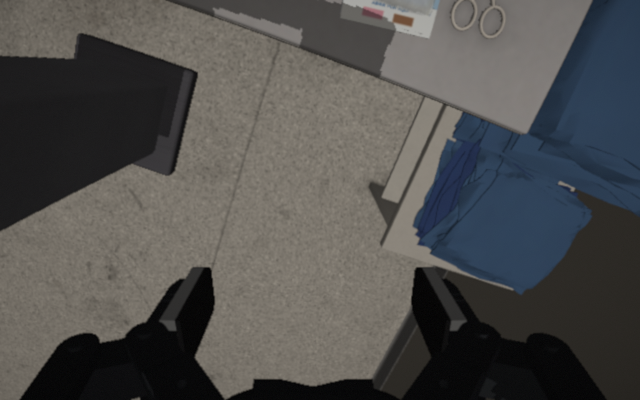

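Run:
```python
import cv2
t=cv2.imread("pics/top0.png")[135:235,320:480]; cv2.imwrite("pics/topz.png",cv2.resize(t,None,fx=5,fy=5,interpolation=cv2.INTER_CUBIC))
t=cv2.imread("pics/side0.png")[110:230,270:400]; cv2.imwrite("pics/sidez.png",cv2.resize(t,None,fx=5,fy=5,interpolation=cv2.INTER_CUBIC))
```

```text
(no output)
```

View pics/topz.png

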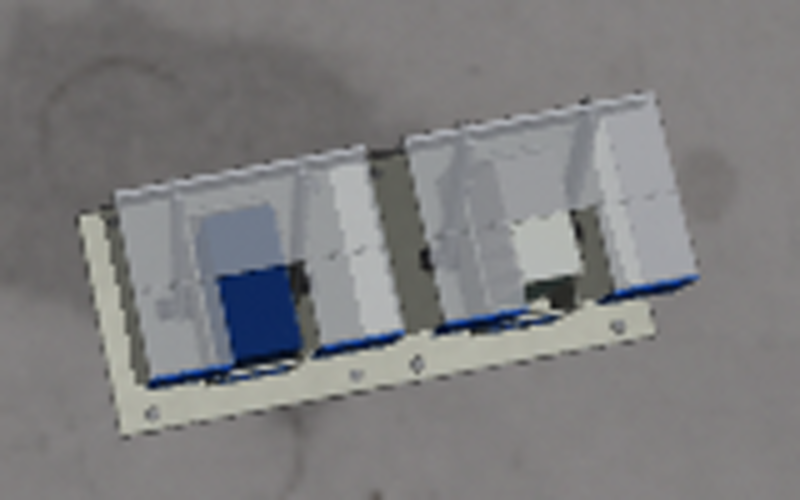

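View pics/sidez.png

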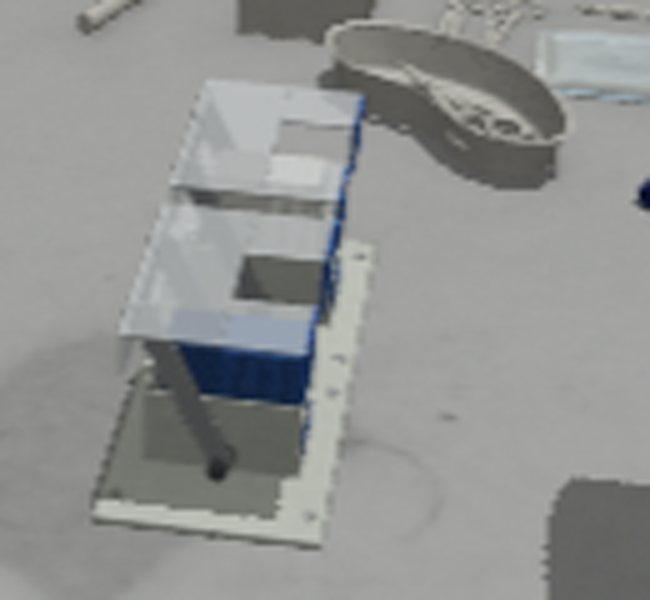

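```bash
cat > h.py <<'E'
import numpy as np, cv2
from scipy.spatial.transform import Rotation as R
def rot(q): return R.from_quat([q[1],q[2],q[3],q[0]]).as_matrix()
def rays(c,px):
    p=cv2.undistortPoints(np.array(px,float).reshape(-1,1,2),c["mtx"],np.array(c["D"])).reshape(-1,2)
    d=np.c_[p[:,0],-p[:,1],-np.ones(len(p))]
    return d@rot(c["orientation"]).T
def plane(c,px,z):
    d=rays(c,px);o=np.array(c["xyz"]); return o+d*((z-o[2])/d[:,2])[:,None]
def proj(c,P):
    q=(np.array(P,float)-c["xyz"])@rot(c["orientation"]); q=q*[1,-1,-1]
    return cv2.projectPoints(q.reshape(-1,1,3),np.zeros(3),np.zeros(3),c["mtx"],np.array(c["D"]))[0].reshape(-1,2)
E
python3 - <<'E'
from h import *
from bench import optics
c=optics.camera("top"); im=c["image"].astype(int)
z=lambda L:[(320+(x+.5)/5-.5,135+(y+.5)/5-.5) for x,y in L]
# base front corners, top of base 6mm
P=plane(c,z([(122,435),(657,335),(82,213)]),.006); print("base FL FR BL\n",P.round(4))
d=P[1]-P[0]; print("len",np.linalg.norm(d),"yaw",np.degrees(np.arctan2(d[0],-d[1])), np.linalg.norm(P[2]-P[0]))
# hood plate corners z=.112
for n,L in {"left":[(118,190),(365,147),(405,335),(150,385)],"right":[(407,138),(652,93),(695,278),(438,332)]}.items():
    Q=plane(c,z(L),.112); m=Q.mean(0); print(n,m.round(4),np.degrees(np.arctan2(*( (Q[1]-Q[0])[[0,1]]*[1,-1]))),np.degrees(np.arctan2(*( (Q[2]-Q[3])[[0,1]]*[1,-1]))),np.linalg.norm(np.diff(Q,axis=0),axis=1))
# tray outer rim at z=.024
hsv=cv2.cvtColor(c["image"],cv2.COLOR_RGB2HSV)
g=cv2.GaussianBlur(c["image"],(3,3),0)
m=((im[:,:,0]-im[:,:,2]>8)).astype(np.uint8); m[:, 310:]=0;m[:150]=0;m[280:]=0; m[:,:148]=0
m=cv2.morphologyEx(m,cv2.MORPH_CLOSE,np.ones((5,5)))
cs=max(cv2.findContours(m,0,2)[0],key=cv2.contourArea); r=cv2.minAreaRect(cs); print(r)
B=plane(c,cv2.boxPoints(r),.02); print(B.round(3),B.mean(0),np.linalg.norm(np.diff(B,axis=0),axis=1))
E
```

```text
base FL FR BL
 [[ 0.526   0.0076  0.006 ]
 [ 0.5704 -0.2637  0.006 ]
 [ 0.6402  0.0244  0.006 ]]
len 0.2749658720616864 yaw 9.291738638786711 0.11533954439908949
left [ 0.5935 -0.0514  0.112 ] 8.679711258197484 9.819549623578412 [0.11540357 0.08868621 0.1179355 ]
right [ 0.6154 -0.1841  0.112 ] 9.2209053328648 10.589153321859536 [0.11522034 0.08781128 0.11985554]
((220.48968505859375, 209.37586975097656), (75.40530395507812, 137.27420043945312), 85.2363510131836)
[[0.648 0.499 0.02 ]
 [0.669 0.151 0.02 ]
 [0.479 0.138 0.02 ]
 [0.459 0.475 0.02 ]] [0.56376231 0.31586628 0.02      ] [0.34785492 0.19032843 0.33816797]
```

>>> {"name": "step_arm", "arguments": {"targets": "40 -20 5 0 0 0.02; 95 -45 20 0 0 0.04; 152 -73 35 0 0 0.07; 209 -101 45 0 0 0.1; 266 -128 55 0 0 0.12; 323 -156 65 0 0 0.15; 380 -183 75 0 0 0.18; 434 -210 80 0 0 0.18", "grip": 100}}

```text
time_s: 1.2
eef_pos: [0.5273, -0.2018, 0.1514]
eef_rot: [-0.0, 0.997, 0.081, -0.0]
wrist_force: [-0.5, -1.0, 0.1]
opening: 1.002
```

Run:
```python
from h import *
from bench import optics,ctrl
o=ctrl.get_obs();print(o["time_s"],o["eef_pos"].round(4),np.degrees(R.from_matrix(rot(o["eef_rot"])).as_rotvec()),o["wrist_force"])
for n in("top","wrist"):
    c=optics.camera(n); cv2.imwrite(f"pics/{n}1.png",c["image"][:,:,::-1])
    np.save(f"{n}1.npy",c,allow_pickle=True)
```

```text
1.2 [ 0.5273 -0.2018  0.1514] [-1.79405639e+02 -1.45104395e+01  3.56681072e-02] [-0.47517865 -0.95217244  0.05327277]
```

View pics/wrist1.png

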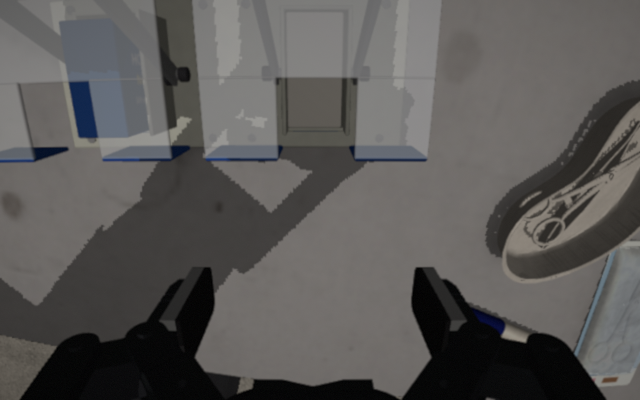

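Run:
```python
from h import *
from bench import optics,ctrl
c=np.load("wrist1.npy",allow_pickle=True).item(); o=ctrl.get_obs()
T=rot(o["eef_rot"]);p=o["eef_pos"]
# top edges of ears row ~148 z=.112 ; bottom outer row 160 z=.08
for n,px,z in [("eartop",[(205,148),(280,148),(352,148),(427,148)],.112),("earbot",[(208,160),(278,160),(354,160),(427,160)],.08),("notch",[(278,78),(356,78)],.112),("cartop",[(285,10),(347,10),(285,131),(347,131)],.094)]:
    P=plane(c,px,z); print(n,((P-p)@T*1000).round(1).tolist(), P[:,:2].round(4).tolist())
im=cv2.imread("pics/wrist1.png")[0:180,180:460]; cv2.imwrite("pics/w1z.png",cv2.resize(im,None,fx=2.8,fy=2.8))
```

```text
eartop [[50.9, -59.0, 39.2], [50.7, -19.8, 39.1], [50.6, 17.5, 39.0], [50.7, 56.6, 39.0]] [[0.5693, -0.1316], [0.5757, -0.1703], [0.5818, -0.2071], [0.5885, -0.2457]]
earbot [[37.2, -67.8, 71.2], [37.0, -24.3, 71.1], [36.9, 22.5, 71.0], [36.9, 67.8, 70.9]] [[0.5543, -0.1251], [0.5614, -0.1681], [0.5691, -0.2142], [0.5768, -0.259]]
notch [[85.4, -19.8, 39.1], [85.3, 18.4, 39.1]] [[0.6099, -0.1645], [0.6162, -0.2022]]
cartop [[119.1, -16.9, 57.1], [119.0, 14.9, 57.1], [56.8, -18.4, 57.1], [56.7, 16.4, 57.0]] [[0.6436, -0.1617], [0.6488, -0.193], [0.582, -0.1706], [0.5877, -0.2049]]
```

View pics/w1z.png

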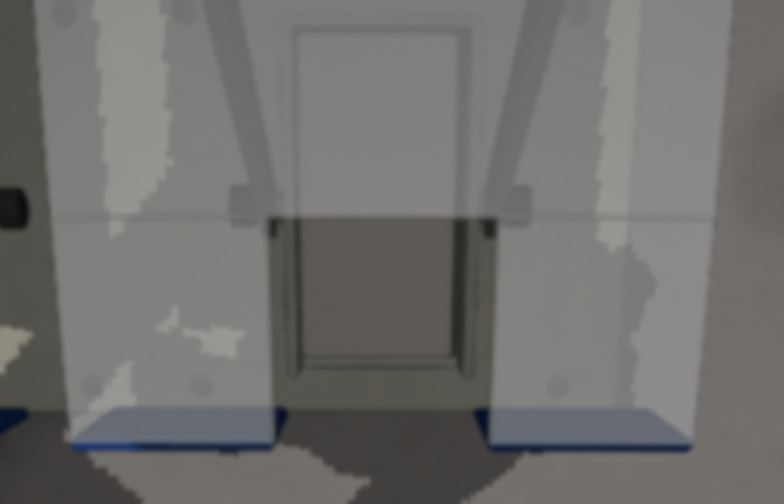

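Run:
```python
from h import *
c=np.load("wrist1.npy",allow_pickle=True).item(); im=c["image"]
for r in (60,100,120,126,130,134): print(r,[im[r,x].tolist() for x in range(274,362,5)])
for x in (300,320): print([ (r,im[r,x].tolist()) for r in list(range(84,144,4))])
t=cv2.imread("pics/top1.png")[130:230,320:480]; cv2.imwrite("pics/top1z.png",cv2.resize(t,None,fx=5,fy=5,interpolation=cv2.INTER_CUBIC))
t=cv2.imread("pics/wrist1.png")[0:150,260:380].astype(float); t=np.clip((t-30)*3,0,255).astype(np.uint8);cv2.imwrite("pics/w1c.png",cv2.resize(t,None,fx=4,fy=4))
```

```text
60 [[110, 110, 110], [127, 127, 125], [124, 123, 122], [131, 129, 128], [130, 130, 128], [131, 130, 128], [130, 130, 128], [131, 130, 128], [131, 130, 129], [131, 129, 128], [131, 130, 128], [131, 130, 128], [131, 130, 128], [131, 130, 128], [113, 113, 112], [127, 127, 125], [117, 116, 116], [111, 110, 110]]
100 [[127, 126, 124], [85, 84, 77], [79, 79, 72], [91, 88, 82], [92, 89, 83], [92, 88, 83], [92, 88, 83], [92, 89, 83], [93, 89, 84], [92, 89, 84], [93, 89, 84], [92, 89, 83], [93, 89, 84], [93, 89, 84], [44, 44, 40], [76, 75, 69], [85, 83, 77], [130, 129, 127]]
120 [[130, 129, 128], [84, 84, 76], [84, 82, 76], [90, 87, 82], [91, 88, 82], [92, 89, 84], [92, 88, 82], [92, 88, 83], [92, 88, 83], [92, 89, 83], [93, 89, 84], [93, 90, 84], [93, 89, 84], [91, 88, 82], [46, 45, 41], [80, 79, 72], [84, 83, 76], [131, 130, 129]]
126 [[130, 129, 128], [84, 83, 76], [81, 80, 73], [82, 79, 74], [86, 83, 78], [86, 83, 77], [86, 83, 78], [87, 83, 78], [86, 83, 78], [87, 84, 79], [87, 84, 78], [87, 84, 78], [88, 85, 79], [84, 81, 76], [47, 47, 43], [78, 77, 70], [84, 83, 76], [131, 130, 128]]
1
[... 448 characters left out ...]
8], [87, 85, 79], [82, 81, 75], [79, 78, 71], [88, 86, 80], [131, 131, 129]]
[(84, [91, 88, 82]), (88, [93, 89, 83]), (92, [92, 88, 83]), (96, [92, 89, 83]), (100, [92, 89, 83]), (104, [93, 89, 83]), (108, [92, 88, 83]), (112, [91, 88, 82]), (116, [92, 89, 83]), (120, [92, 88, 83]), (124, [91, 88, 83]), (128, [84, 83, 76]), (132, [82, 81, 75]), (136, [85, 84, 77]), (140, [85, 84, 77])]
[(84, [93, 90, 84]), (88, [93, 89, 84]), (92, [93, 89, 84]), (96, [92, 89, 83]), (100, [92, 88, 83]), (104, [93, 89, 84]), (108, [93, 89, 84]), (112, [92, 89, 83]), (116, [93, 89, 84]), (120, [93, 90, 84]), (124, [93, 90, 84]), (128, [84, 82, 76]), (132, [81, 80, 75]), (136, [85, 84, 78]), (140, [86, 84, 77])]
```

View pics/top1z.png

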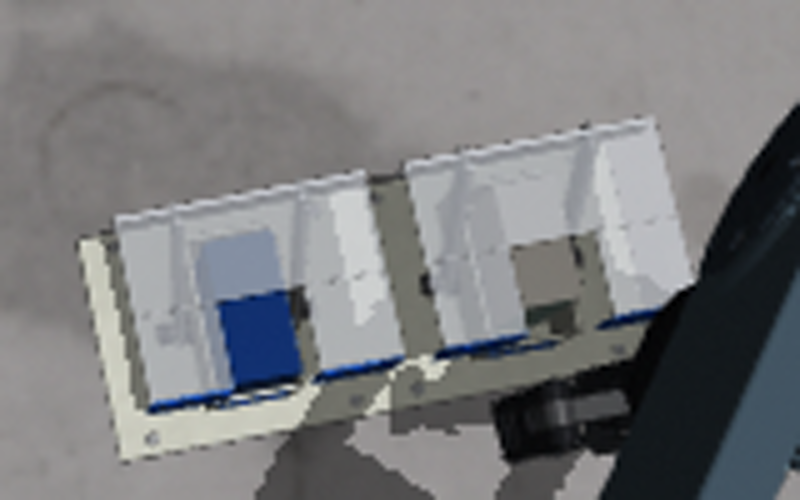

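View pics/w1c.png

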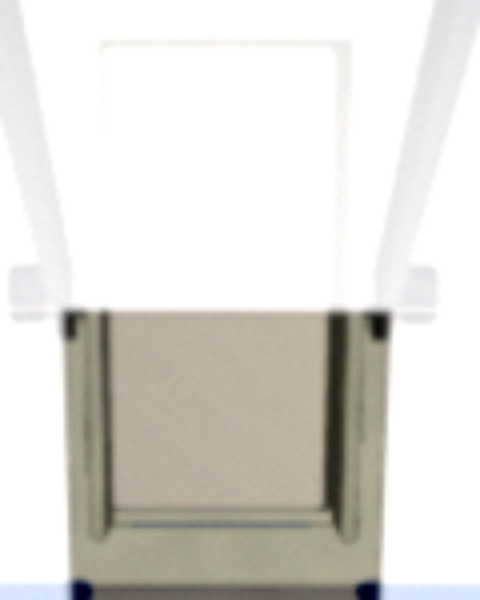

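Run:
```python
from h import *
from bench import optics,ctrl
c=np.load("wrist1.npy",allow_pickle=True).item(); o=ctrl.get_obs()
T=rot(o["eef_rot"]);p=o["eef_pos"]
for n,px,z in [("eartop",[(205,160),(277,160),(356,160),(427,160)],.112),("earbot",[(219,146),(282,146),(350,146),(412,146)],.08),("notch",[(277,78),(357,78)],.112),("cartop",[(287.5,11),(342,11),(287.5,127),(342,127)],.094),("walls",[(283,11),(350,11),(283,120),(350,120)],.051)]:
    P=plane(c,px,z); print(n,((P-p)@T*1000).round(1).tolist(), P[:,:2].round(4).tolist())
```

```text
eartop [[44.5, -59.7, 39.2], [44.3, -21.6, 39.1], [44.3, 19.8, 39.0], [44.3, 57.3, 39.0]] [[0.5629, -0.132], [0.5691, -0.1696], [0.576, -0.2104], [0.5823, -0.2473]]
earbot [[45.9, -60.2, 71.2], [45.7, -21.6, 71.1], [45.6, 19.8, 71.0], [45.7, 57.7, 71.0]] [[0.5642, -0.1312], [0.5704, -0.1693], [0.5773, -0.2101], [0.5837, -0.2475]]
notch [[85.4, -20.3, 39.1], [85.3, 18.9, 39.1]] [[0.6098, -0.164], [0.6163, -0.2026]]
cartop [[118.6, -15.7, 57.1], [118.5, 12.3, 57.1], [59.0, -17.0, 57.1], [59.0, 13.5, 57.1]] [[0.6433, -0.163], [0.6479, -0.1906], [0.5844, -0.1717], [0.5894, -0.2017]]
walls [[125.6, -21.3, 100.2], [125.5, 20.5, 100.1], [57.9, -23.0, 100.1], [57.9, 22.3, 100.0]] [[0.6493, -0.1562], [0.6562, -0.1974], [0.5823, -0.1658], [0.5898, -0.2105]]
```

>>> {"name": "step_arm", "arguments": {"targets": "0 -1 40 0 0 0; 0 -1 80 0 0 0; 0 -1 93 0 0 0; 15 -1 93 0 0 0; 27 -1 93 0 0 0; 36 -1 93 0 0 0; 44 -1 93 0 0 0; 52 -1 93 0 0 0"}}

```text
time_s: 2.3
eef_pos: [0.5782, -0.1942, 0.0596]
eef_rot: [0.0, 0.997, 0.081, 0.0]
wrist_force: [-2.2, -0.9, 2.3]
opening: 1.003
```

Run:
```python
from h import *
from bench import optics,ctrl
o=ctrl.get_obs();print(o["time_s"],o["eef_pos"].round(4),o["wrist_force"].round(2))
for n in("side","wrist"):
    c=optics.camera(n); cv2.imwrite(f"pics/{n}2.png",c["image"][:,:,::-1])
t=cv2.imread("pics/side2.png")[90:230,240:440];cv2.imwrite("pics/side2z.png",cv2.resize(t,None,fx=4,fy=4))
```

```text
2.3 [ 0.5782 -0.1942  0.0596] [-2.21 -0.87  2.34]
```

View pics/wrist2.png

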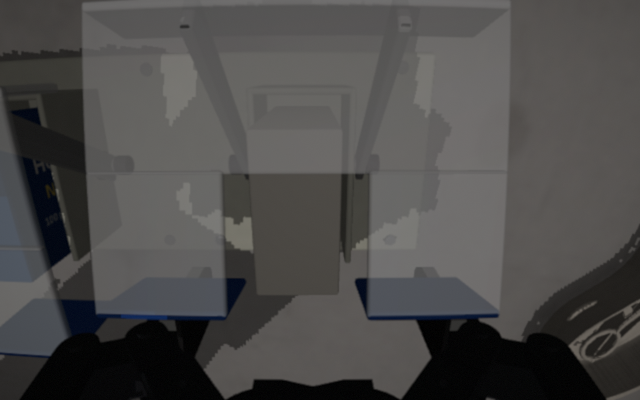

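View pics/side2z.png

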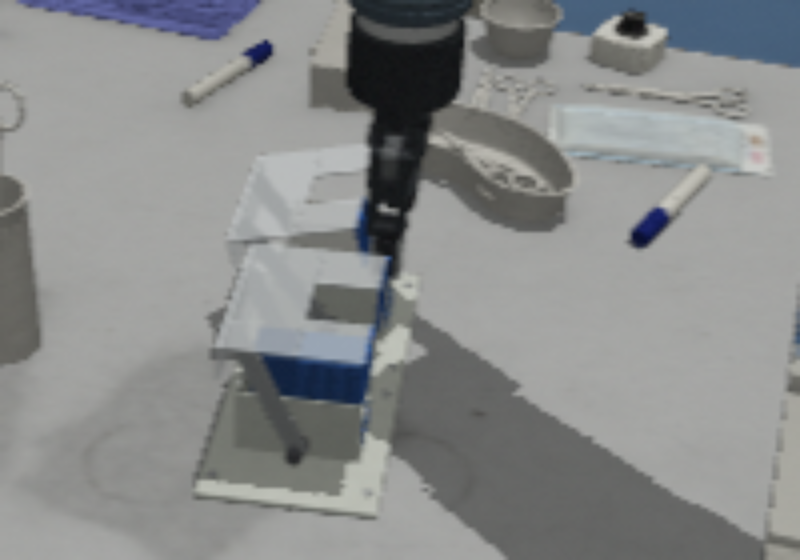

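>>> {"name": "step_arm", "arguments": {"targets": "8 0 1 0 0 0; 16 0 1 0 0 0; 24 0 1 0 0 0; 31 0 1 0 0 0; 37 0 1 0 0 0; 37 0 1 0 0 0"}}

```text
time_s: 3.15
eef_pos: [0.6142, -0.1881, 0.0576]
eef_rot: [-0.0, 0.997, 0.081, -0.0]
wrist_force: [-2.1, -0.5, 0.8]
opening: 1.001
```

Run:
```python
from h import *
from bench import optics,ctrl
o=ctrl.get_obs();print(o["time_s"],o["eef_pos"].round(4),o["wrist_force"].round(2))
for n in("side","wrist"):
    c=optics.camera(n); cv2.imwrite(f"pics/{n}3.png",c["image"][:,:,::-1])
t=cv2.imread("pics/side3.png")[90:230,240:440];cv2.imwrite("pics/side3z.png",cv2.resize(t,None,fx=4,fy=4))
```

```text
3.15 [ 0.6142 -0.1881  0.0576] [-2.14 -0.53  0.85]
```

View pics/wrist3.png

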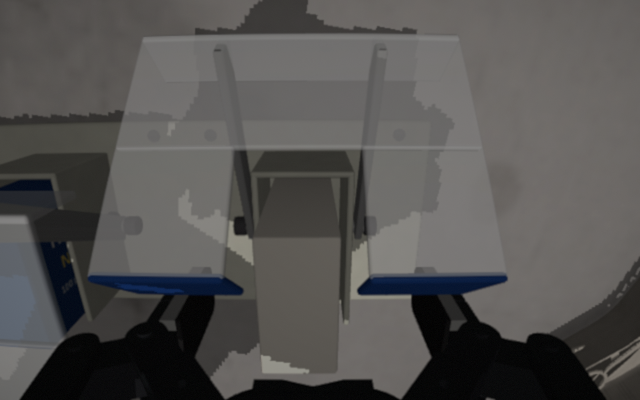

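View pics/side3z.png

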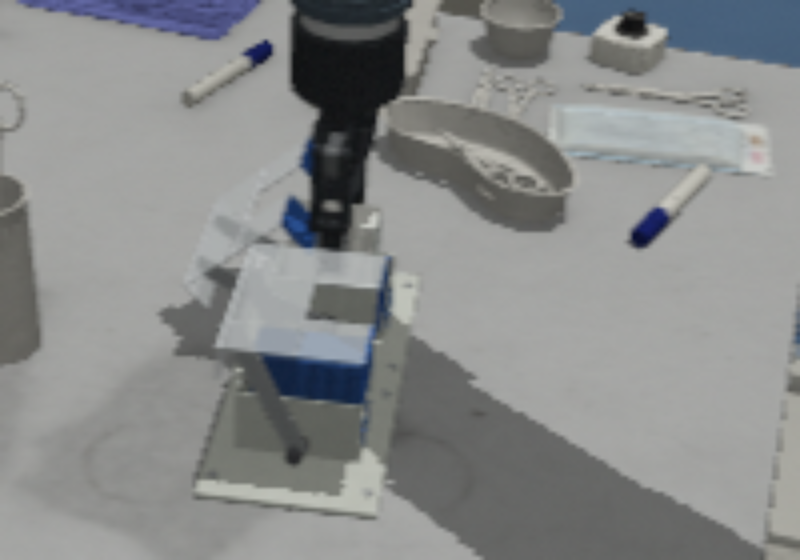

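Run:
```python
from h import *
from bench import optics,ctrl
c=optics.camera("wrist"); o=ctrl.get_obs()
T=rot(o["eef_rot"]);p=o["eef_pos"]
print(c["xyz"],(np.array(c["xyz"])-p)@T, T.T@rot(c["orientation"]))
for n,px,z in [("cartop",[(262,236),(337,236),(262,373),(337,373)],.094),("ear_in",[(243,294),(358,294)],.094),("ear_out",[(89,277),(507,277)],.117)]:
    P=plane(c,px,z); print(n,((P-p)@T*1000).round(1).tolist(), P[:,:2].round(4).tolist())
cv2.imwrite("pics/w4.png",cv2.resize(c["image"][140:400,140:480,::-1],None,fx=2.3,fy=2.3))
```

```text
[ 0.6964845  -0.17382636  0.19969625] [ 0.08390188 -0.00084799 -0.14195673] [[-9.55862809e-05  9.45062262e-01  3.26890366e-01]
 [ 9.99999948e-01  1.90543652e-04 -2.58463838e-04]
 [-3.06551304e-04  3.26890325e-01 -9.45062232e-01]]
cartop [[33.8, -17.5, -36.2], [33.8, 7.2, -36.2], [-25.5, -20.6, -36.2], [-25.4, 8.7, -36.2]] [[0.6443, -0.1655], [0.6483, -0.1899], [0.5853, -0.1719], [0.5901, -0.2009]]
ear_in [[11.2, -25.4, -36.2], [11.2, 15.2, -36.2]] [[0.6207, -0.1613], [0.6273, -0.2013]]
ear_out [[31.7, -63.1, -59.2], [31.9, 52.9, -59.2]] [[0.6349, -0.1208], [0.6538, -0.2352]]
```

View pics/w4.png

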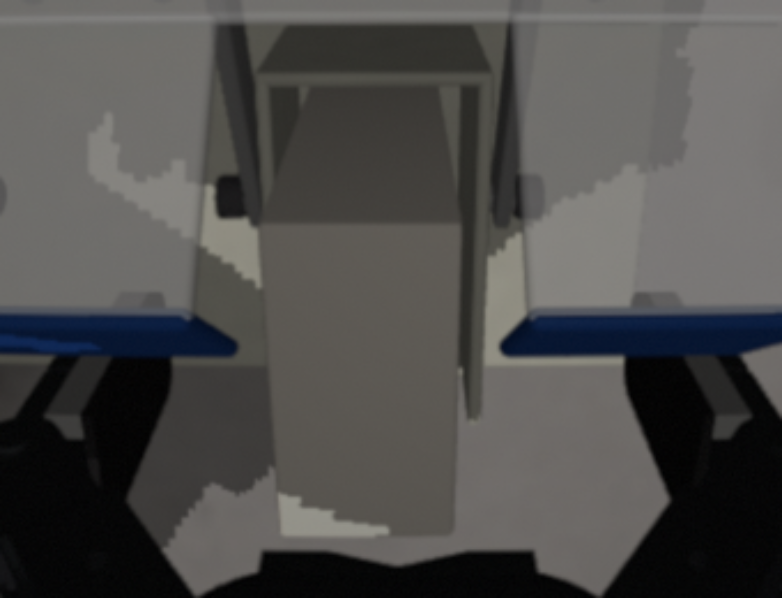

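>>> {"name": "step_arm", "arguments": {"targets": "1 -2 0 0 0 0; 3 -4.5 0 0 0 0; 3 -4.5 0 0 0 0"}}

```text
time_s: 3.68
eef_pos: [0.6163, -0.1831, 0.058]
eef_rot: [0.0, 0.997, 0.081, 0.0]
wrist_force: [-1.3, -0.8, -0.8]
opening: 1.003
```

Run:
```python
from h import *
from bench import optics,ctrl
o=ctrl.get_obs();print(o["time_s"],o["eef_pos"].round(4),o["wrist_force"].round(2))
c=optics.camera("wrist"); cv2.imwrite("pics/w5.png",c["image"][:,:,::-1])
```

```text
3.675 [ 0.6163 -0.1831  0.058 ] [-1.34 -0.79 -0.8 ]
```

View pics/w5.png

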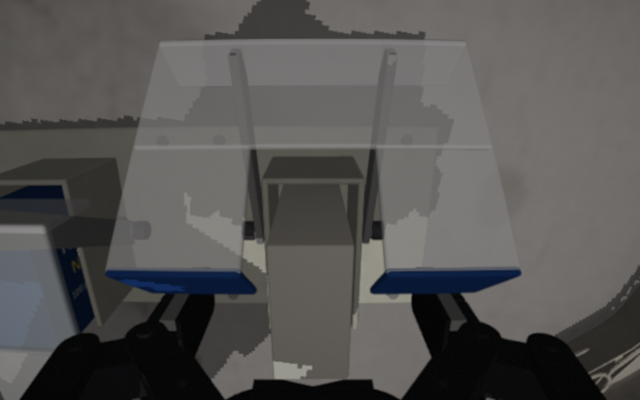

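>>> {"name": "step_arm", "arguments": {"targets": "0 0 0 0 0 0; 0 0 0 0 0 0; 0 0 0 0 0 0; 0 0 0 0 0 0; 0 0 0 0 0 0; 0 0 0 0 0 0", "grip": 0}}

```text
time_s: 4.47
eef_pos: [0.6163, -0.1832, 0.058]
eef_rot: [-0.0, 0.997, 0.081, 0.0]
wrist_force: [-1.5, 0.8, 1.5]
opening: 0.343
```

Run:
```python
from h import *
from bench import optics,ctrl
o=ctrl.get_obs();print(o["time_s"],o["eef_pos"].round(4),o["wrist_force"].round(2),o["opening"])
for n in("side","wrist"):
    c=optics.camera(n); cv2.imwrite(f"pics/{n}6.png",c["image"][:,:,::-1])
t=cv2.imread("pics/side6.png")[90:230,240:440];cv2.imwrite("pics/side6z.png",cv2.resize(t,None,fx=4,fy=4))
```

```text
4.475 [ 0.6163 -0.1832  0.058 ] [-1.46  0.75  1.54] 0.3432473914075424
```

View pics/wrist6.png

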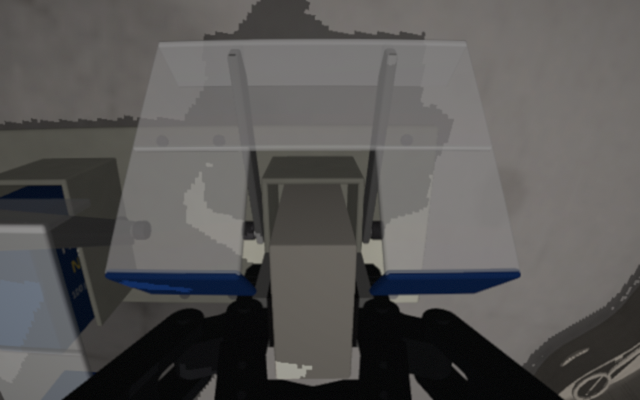

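View pics/side6z.png

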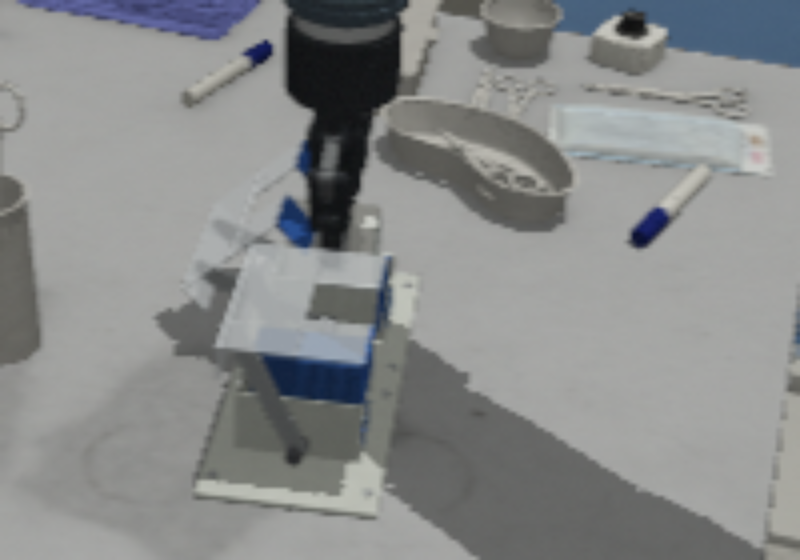

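>>> {"name": "step_arm", "arguments": {"targets": "0 0 -8 0 0 0; 0 0 -18 0 0 0; 0 0 -28 0 0 0; 0 0 -36 0 0 0; 0 0 -36 0 0 0"}}

```text
time_s: 5.2
eef_pos: [0.6176, -0.1837, 0.096]
eef_rot: [0.001, 0.997, 0.081, 0.002]
wrist_force: [-0.9, 0.9, 4.6]
opening: 0.345
```

Run:
```python
from h import *
from bench import optics,ctrl
o=ctrl.get_obs();print(o["time_s"],o["eef_pos"].round(4),o["wrist_force"].round(2),o["opening"])
for n in("side","wrist"):
    c=optics.camera(n); cv2.imwrite(f"pics/{n}7.png",c["image"][:,:,::-1])
t=cv2.imread("pics/side7.png")[90:230,240:440];cv2.imwrite("pics/side7z.png",cv2.resize(t,None,fx=4,fy=4))
```

```text
5.2 [ 0.6176 -0.1837  0.096 ] [-0.89  0.89  4.62] 0.3454164818971506
```

View pics/wrist7.png

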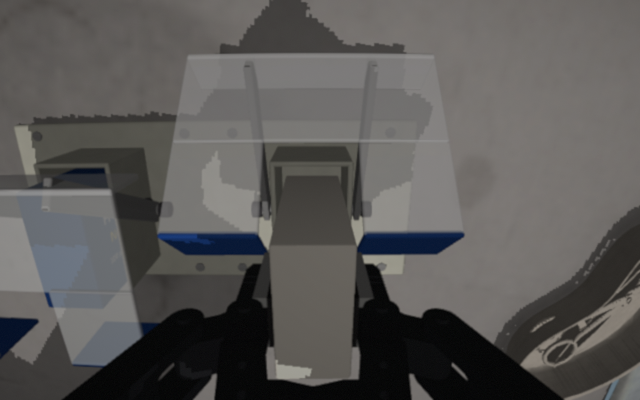

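View pics/side7z.png

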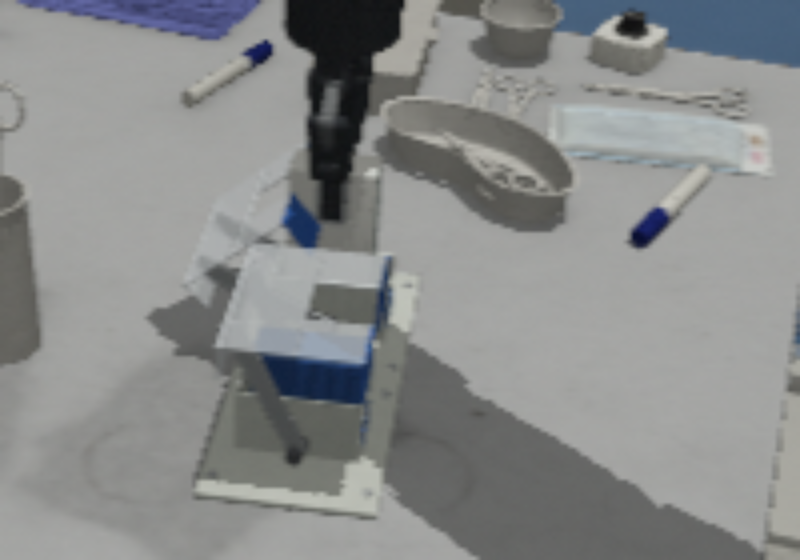

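>>> {"name": "step_arm", "arguments": {"targets": "-8 0 2 0 0 0; -18 0 3 0 0 0; -30 0 3 0 0 0; -42 0 3 0 0 0; -54 0 3 0 0 0; -66 0 3 0 0 0; -72 0 3 0 0 0"}}

```text
time_s: 6.18
eef_pos: [0.5446, -0.195, 0.0911]
eef_rot: [0.0, 0.997, 0.081, 0.0]
wrist_force: [0.2, 0.3, -0.6]
opening: 0.343
```

Run:
```python
from h import *
from bench import optics,ctrl
o=ctrl.get_obs();print(o["time_s"],o["eef_pos"].round(4),o["wrist_force"].round(2),o["opening"])
for n in("side","wrist"):
    c=optics.camera(n); cv2.imwrite(f"pics/{n}8.png",c["image"][:,:,::-1])
t=cv2.imread("pics/side8.png")[90:230,240:440];cv2.imwrite("pics/side8z.png",cv2.resize(t,None,fx=4,fy=4))
```

```text
6.175 [ 0.5446 -0.195   0.0911] [ 0.2   0.33 -0.63] 0.34267670344990875
```

View pics/wrist8.png

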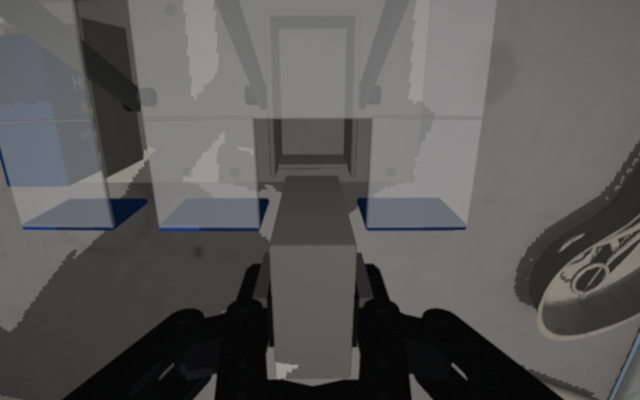

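View pics/side8z.png

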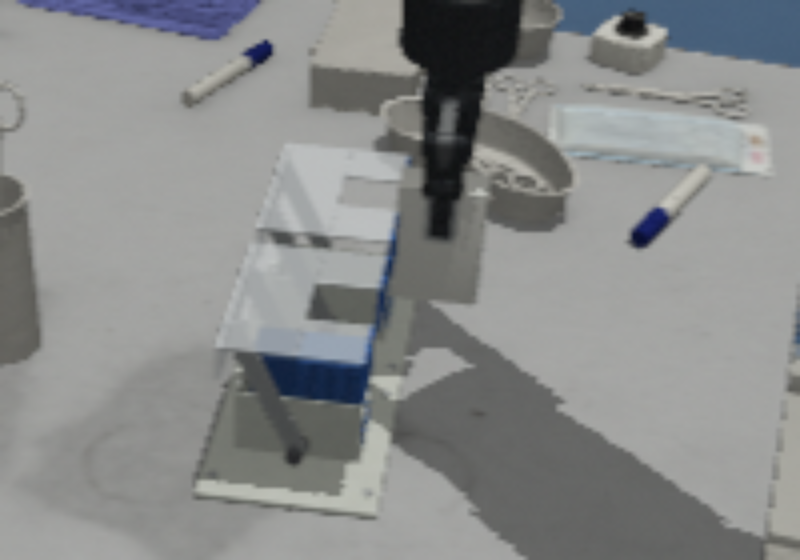

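>>> {"name": "step_arm", "arguments": {"targets": "-10 0 -8 0 0 0; -20 0 -30 0 0 0; -24 0 -60 0 0 0; -20 -15 -90 0 0 0; -10 -45 -105 0 0 0; 0 -85 -110 0 0 0; 8 -130 -110 0 0 0; 16 -175 -110 0 0 0"}}

```text
time_s: 7.28
eef_pos: [0.5328, -0.0184, 0.2018]
eef_rot: [0.0, 0.997, 0.081, 0.001]
wrist_force: [-0.4, -0.4, -1.6]
opening: 0.343
```

>>> {"name": "step_arm", "arguments": {"targets": "9 -45 0 0 0 0; 18 -90 0 0 0 0; 27 -135 0 0 0 0; 36 -180 0 0 0 0; 45 -225 0 0 0 0; 57 -270 0 0 0 0; 68 -300 0 0 0 0; 75 -322 0 0 0 0"}}

```text
time_s: 8.28
eef_pos: [0.5549, 0.3119, 0.2015]
eef_rot: [-0.0, 0.997, 0.082, 0.0]
wrist_force: [1.1, -0.3, -0.5]
opening: 0.339
```

Run:
```python
from h import *
from bench import optics,ctrl
o=ctrl.get_obs();print(o["time_s"],o["eef_pos"].round(4),o["eef_rot"],o["wrist_force"].round(2),o["opening"])
for n in("side","wrist","top"):
    c=optics.camera(n); cv2.imwrite(f"pics/{n}9.png",c["image"][:,:,::-1])
```

```text
8.275 [0.5549 0.3119 0.2015] [-1.33442971e-04  9.96668436e-01  8.15591267e-02  3.45673180e-04] [ 1.07 -0.35 -0.45] 0.33912629172382236
```

View pics/side9.png

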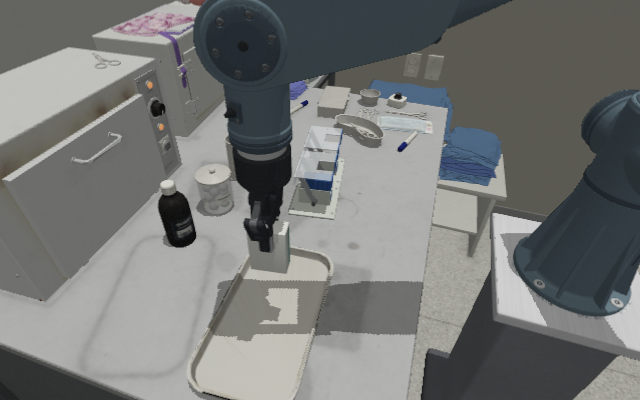

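View pics/top9.png

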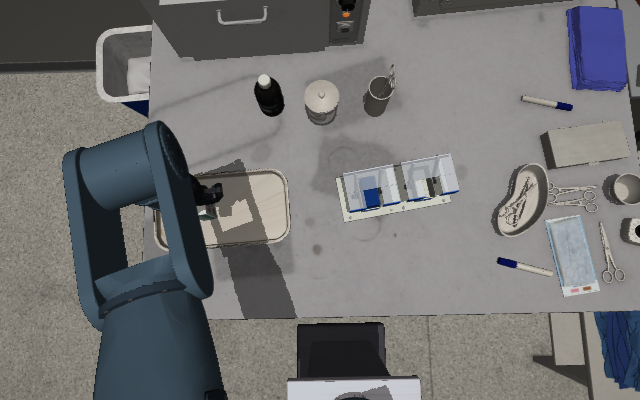

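>>> {"name": "step_arm", "arguments": {"targets": "0 0 35 0 0 0; 0 0 75 0 0 0; 0 0 105 0 0 0; 0 0 125 0 0 0; 0 0 135 0 0 0; 0 0 138 0 0 0; 0 0 138 0 0 0"}}

```text
time_s: 9.3
eef_pos: [0.5556, 0.3105, 0.0639]
eef_rot: [-0.0, 0.997, 0.081, 0.001]
wrist_force: [0.6, 1.5, -0.9]
opening: 0.348
```

Run:
```python
from h import *
from bench import optics,ctrl
o=ctrl.get_obs();print(o["time_s"],o["eef_pos"].round(4),o["wrist_force"].round(2),o["opening"])
c=optics.camera("side"); cv2.imwrite("pics/side10.png",cv2.resize(c["image"][200:400,170:370,::-1],None,fx=3,fy=3))
```

```text
9.3 [0.5556 0.3105 0.0639] [ 0.6   1.45 -0.85] 0.3481182483846255
```

View pics/side10.png

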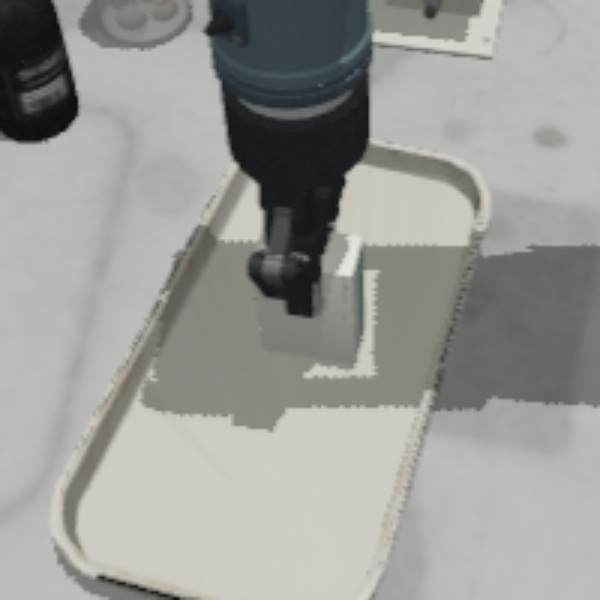

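>>> {"name": "step_arm", "arguments": {"targets": "0 0 3 0 0 0; 0 0 5 0 0 0; 0 0 6 0 0 0; 0 0 6 0 0 0"}}

```text
time_s: 9.85
eef_pos: [0.5548, 0.3103, 0.0568]
eef_rot: [0.0, 0.997, 0.081, -0.0]
wrist_force: [0.6, 0.6, -0.5]
opening: 0.343
```

>>> {"name": "step_arm", "arguments": {"targets": "0 0 1 0 0 0; 0 0 1.5 0 0 0; 0 0 1.5 0 0 0"}}

```text
time_s: 10.22
eef_pos: [0.5549, 0.3103, 0.0554]
eef_rot: [0.0, 0.997, 0.081, -0.0]
wrist_force: [0.1, 0.0, -0.7]
opening: 0.344
```

>>> {"name": "step_arm", "arguments": {"targets": "0 0 0.7 0 0 0; 0 0 1.2 0 0 0; 0 0 1.2 0 0 0"}}

```text
time_s: 10.6
eef_pos: [0.5551, 0.3104, 0.0548]
eef_rot: [-0.0, 0.997, 0.081, 0.0]
wrist_force: [-2.6, -1.2, 5.2]
opening: 0.342
```

>>> {"name": "step_arm", "arguments": {"targets": "0 0 0.5 0 0 0; 0 0 1 0 0 0; 0 0 1 0 0 0"}}

```text
time_s: 10.98
eef_pos: [0.5551, 0.3104, 0.0547]
eef_rot: [0.0, 0.997, 0.081, 0.0]
wrist_force: [-4.6, -2.2, 11.0]
opening: 0.348
```

>>> {"name": "step_arm", "arguments": {"targets": "0 0 -1 0 0 0; 0 0 -1 0 0 0"}}

```text
time_s: 11.22
eef_pos: [0.5551, 0.3104, 0.0548]
eef_rot: [-0.0, 0.997, 0.081, 0.0]
wrist_force: [-3.2, -0.4, 5.3]
opening: 0.34
```

>>> {"name": "step_arm", "arguments": {"targets": "0 0 0 0 0 0; 0 0 0 0 0 0; 0 0 0 0 0 0; 0 0 0 0 0 0; 0 0 0 0 0 0; 0 0 0 0 0 0", "grip": 100}}

```text
time_s: 11.98
eef_pos: [0.555, 0.3103, 0.0543]
eef_rot: [-0.0, 0.997, 0.081, 0.0]
wrist_force: [-0.9, -0.0, 0.4]
opening: 1.001
```

Run:
```python
from h import *
from bench import optics,ctrl
o=ctrl.get_obs();print(o["time_s"],o["eef_pos"].round(4),o["wrist_force"].round(2),o["opening"])
c=optics.camera("side"); cv2.imwrite("pics/side11.png",cv2.resize(c["image"][200:400,170:370,::-1],None,fx=3,fy=3))
c=optics.camera("wrist"); cv2.imwrite("pics/wrist11.png",c["image"][:,:,::-1])
```

```text
11.975 [0.555  0.3103 0.0543] [-0.95 -0.02  0.4 ] 1.0005769109290785
```

View pics/side11.png

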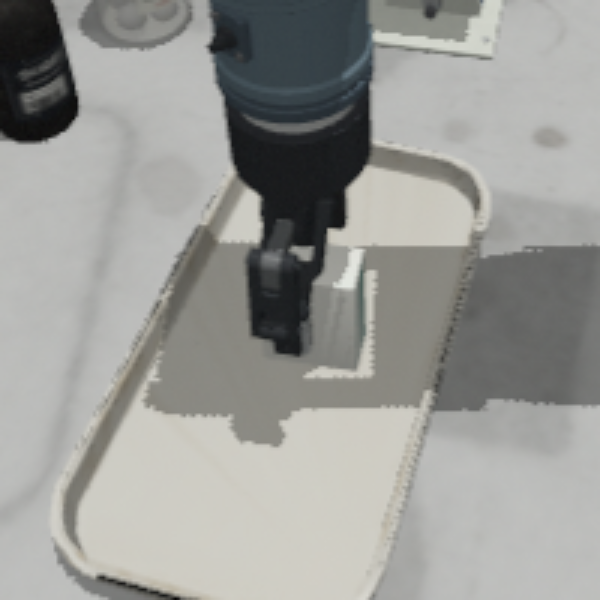

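View pics/wrist11.png

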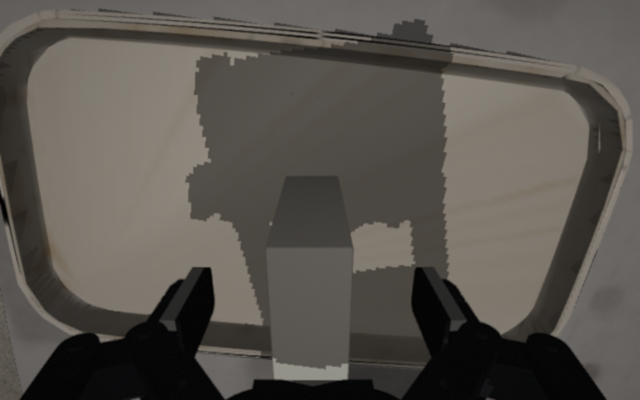

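Released and standing. Now I retreat straight up.

>>> {"name": "step_arm", "arguments": {"targets": "0 0 -10 0 0 0; 0 0 -30 0 0 0; 0 0 -60 0 0 0; 0 0 -100 0 0 0; 0 0 -140 0 0 0; -40 0 -170 0 0 0; -80 0 -180 0 0 0; -80 0 -180 0 0 0"}}

```text
time_s: 13.08
eef_pos: [0.4748, 0.2978, 0.2373]
eef_rot: [-0.001, 0.997, 0.081, 0.002]
wrist_force: [0.4, -0.3, 0.4]
opening: 1.0
```

Run:
```python
from h import *
from bench import optics,ctrl
o=ctrl.get_obs();print(o["time_s"],o["eef_pos"].round(4),o["wrist_force"].round(2),o["opening"])
for n in ("side","wrist","top"):
    c=optics.camera(n); cv2.imwrite(f"pics/{n}12.png",c["image"][:,:,::-1])
```

```text
13.075 [0.4748 0.2978 0.2373] [ 0.42 -0.25  0.37] 1.000411488368339
```

View pics/side12.png

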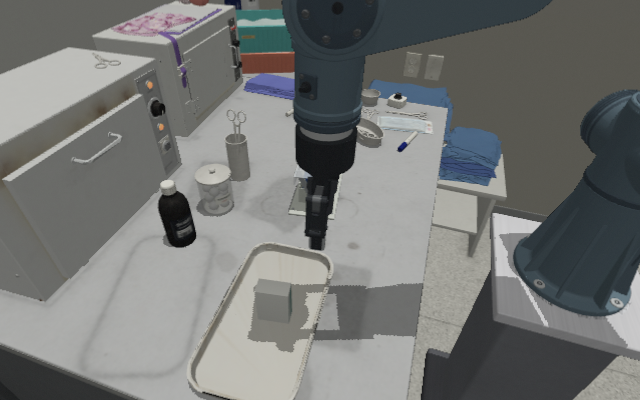

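View pics/wrist12.png

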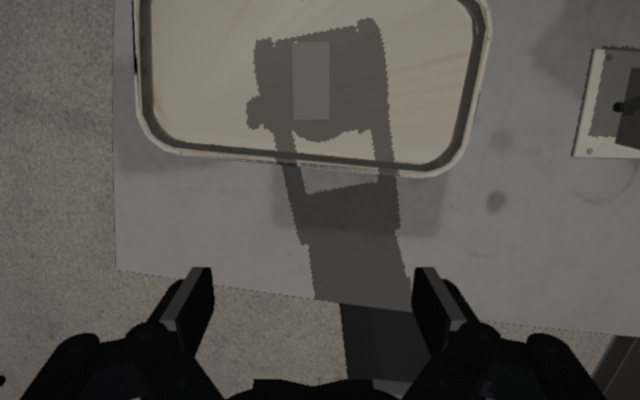

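View pics/top12.png

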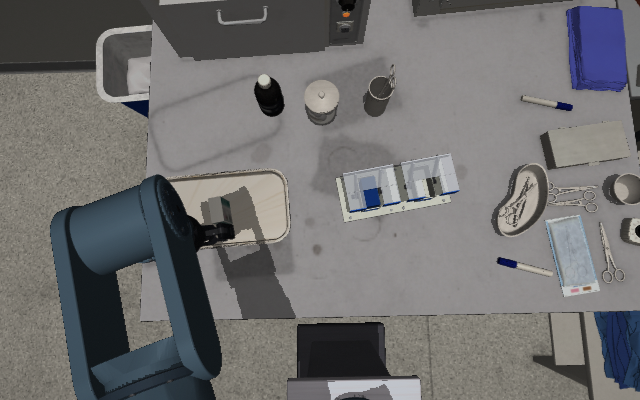

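```bash
python3 -c "
from bench import ticket; print(ticket.hand_in())"
```

```text
the job is handed in; nothing more can be done
None
```

The strip carton is standing upright, same end up, near the middle of the oven tray, and I handed the job in at about 13 s of the 40 s allowed.

**What I did:** I pushed the right flap back with the open fingers on its ears. I held it open while gripping the carton (34 % opening) and lifting it about 36 mm. Then I drew it out forwards over the low front wall, so the flap followed the fingers shut. I lowered the carton into the tray until I felt contact, pressing with at most 11 N, let go, and moved the arm up and clear.

**Last checks:**
- **Carton:** the wrist and side views show it upright in the tray at about x 0.555, y 0.310 m.
- **Flaps:** the top view shows both shut. The side view of the dispenser was blocked by the arm at the end, but it had shown both shut just after the carton came out.
- **Blade carton:** it and its flap look unmoved.
- **Robot:** the gripper is open and touching nothing, with about 0.5 N at the wrist.

**What disagreed:** my first wrist-camera position for the bay was about 4 mm off sideways. I saw this in the close-up before gripping and corrected it.

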